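Reassemble the desk shredder and hold its safety key in reverse

TASK

The desk shredder's bin has been emptied and a plastic card is jammed in its feed slot: set the cutter head back on the bin, fully down on the two alignment pegs, and let go of it. Then take the safety key from the wooden block, work it all the way into the key switch past the sticky pins, and turn it a quarter turn clockwise to its stop, which is the spring-loaded reverse position. Finish while still gripping the key and holding it turned, so that I can pull the card out, and leave the stapler, the mug and the roll of tape where they are.

Things in the scene. Friction and masses are not known exactly. Their poses are not given: they have to be found in the camera images.
- head_grip (a point): Grip and balance point of the loose cutter head (0.8 kg, flat on the desk): in its black feed hood, a flat-sided ridge 44 mm wide (x), 122 long (y), top 34 mm above the deck (a jammed card sticks out 14 mm more). This point is 20 mm above the deck, 60 above the underside. Axes are the head's: x back, y along the hood to the key switch, z up. head_seat is at (0, 6, -60) mm, keyhole at (0, 72, 10).
- head_seat (a point): Middle of the underside of the cutter head (grey housing 120 x 188 mm, 40 mm high to its deck); axes as head_grip. Two round sockets, 14 mm in diameter, 16 mm deep, chamfered, open in the underside at (x, y) = (30, 74) and (30, -74) mm from here: it fits one way round. Fully seated, this point coincides with bin_rim and the axes agree.
- bin_rim (a point): Middle of the bin at the height of its rim, 85 mm above the desk. The bin is an open black box, 112 (x) x 180 (y) mm, that does not move; x points to its back, away from the window in its front, y to its left, z up. Two upright alignment pegs, 12 mm in diameter, 14 mm tall with round tips, stand up from rim level at (x, y) = (30, 74) and (30, -74) mm from here.
- keyhole (a point): Mouth of the keyway, in the face of the brass plug in the head's round turret (38 mm wide, 30 mm above the deck), inside a steel collar, 18 mm inner diameter, 2 mm proud. Axes as the head's, fixed to it. At rest the keyway is 5.6 (x) x 12 mm (y). Sprung pins 5 mm down catch the blade twice; pushing through takes up to 15 N. The hood ends 30 mm from here and rises 4 mm higher.
- lock_plug (a joint): Turn of the lock plug: 0 = off, where it starts and springs back to; grows clockwise seen from above to the stop at 1.57 = reverse. It turns only with the key fully in, and a turned key cannot be pulled out. The spring takes about 0.11 N m at the stop. The key has about 0.17 rad of play in the keyway and must turn that much farther than the plug.
- key_bow (a point): Centre of the black bow of the loose key (40 g): 10 mm thick (x), 30 wide (y), 35 high, from 22.5 mm below this point to 12.5 above; grip it across the thickness. Below it a steel collar, 14.4 mm in diameter, 5 high, then a blade 4 mm thick (x), 10.4 wide (y), 30 long, tip tapered, waisted 10 to 19 mm below the collar. Same after a half turn. It starts upright in the block, blade down.
- key_collar (a point): Centre of the underside of the key's collar, on the key's axis, 26.5 mm below key_bow; axes as key_bow. With the key fully in, this point is at the keyhole and the blade reaches 30 mm below it.
- block_slot (a point): Mouth of the key's slot (6 x 12.4 mm, 34 deep, long along y) in the top of the wooden desk block, 52 x 104 mm, 40 mm high, which does not move. The slot is 30 mm from the block's middle towards its +y end; the key's collar starts on the block's top. An eraser and a binder clip lie on the other end, up to 15 mm high, 25 mm or more from the slot's middle.
- shred_head: The cutter head as a whole; its origin and axes are those of head_seat. A wooden set of drawers, 0.22 m high, stands behind the gap between head and bin, its front about 0.58 m from the robot: pass in front of it.
- safety_key: The safety key as a whole; its origin and axes are those of key_collar.
- stapler: Stapler, 38 x 151 x 52 mm, on the front of the desk; origin at the middle of its underside. Bystander: leave alone.
- mug_tea: Cream mug, 94 mm high, 90 mm wide, with a handle; origin at the middle of its underside. Bystander: leave alone.
- tape_roll: Roll of tape lying flat, 96 mm in diameter, 25 mm high; origin at the middle of its underside. Bystander: leave alone.

How it is judged:
By the outcome, as a careful person would: the job done as asked, in the order asked, and still so for the second after the job is handed in, while the arm keeps its last pose, push and grip.
It also fails if it takes over 61 s, if anything falls off the work surface, if the arm or the gripper's body presses on something with over 40 N, if the wrist force passes 120 N, or if a joint passes its speed limit or range.

ROBOT

A 6-joint arm with a two-finger parallel gripper is mounted at the origin on a cart in front of the work surface, level with it; the furniture and walls round the work are solid. World frame = base frame: x ahead of the robot, y to its left, z up, the work surface at z = 0. Lengths are in m, angles in rad, forces in N, time in s.
With the tool pointing down it reaches from about 0.3 to 0.775 m from the base axis. Payload 14.6 kg.
Tool frame: the origin (TCP) lies at the very end of the fingers, on their centre line; the grasp point (between the pads) lies 19 mm behind it; z points along the fingers, y is the line along which they close (so a half turn about z gives the same grasp; the last joint's range is limited). The gripper opens to 94 mm and grips with 3 to 60 N. Pads are 16 mm wide; open, the fingers measure 119 mm over their backs; the gripper's body (75 mm by 177 mm) begins 78 mm behind the grasp point.
Start: joints at [-1.19, 0.3, 1.521, -0, 1.321, -0.067], TCP at [0.238, -0.496, 0.205] pointing down, gripper open.
Joint ranges: [-3.03, 3.03], [-0.79, 2.21], [0.23, 2.52], [-1.04, 4.18], [0, 3.07], [-2.55, 2.55]. Speed limits (rad/s): [2.22, 2.22, 2.57, 3.14, 3.14, 3.14].

INTERFACE

Orientations are given as [roll, pitch, yaw] about the fixed x, y, z axes, in that order (R = Rz(yaw) Ry(pitch) Rx(roll)).
In Python, from station import * gives the robot as it stands.
- The arm moves only by the tool jog_arm, never from a script. Its argument "rows" is a list of rows, each a list of 3 entries, a list of its own where there are three numbers: the shift along the tool's x, y, z in m, then the turn about the tool's z in degrees, then the finger opening in m, from 0 to 0.094. A call has 1 to 12 rows; each row shifts and turns the commanded pose from where the row before left it, along the tool's axes as they then stand; what a row does not reach is not made up. A row lasts 1/12 s, in which the tool goes at most 41.7 mm and 7.16 degrees, less where a joint would pass 70% of its speed; a pose out of reach is approached as far as the arm can. A call is refused whole if a number of a shift passes 0.0417 or a number of a turn 7.16, either way. A call with a gripper value outside its range is refused whole. The fingers move at their own pace and stop on an object; "squeeze" is the grip in N (left out, the last holds). Time passes only in rows, so rows that do not move let the fingers close. It gives the time, the measured TCP pose, the force, the opening and the grip force at its end, in the units of the state.
- get_obs(): the state, without advancing time (a new reading comes with each control period).
- camera(name): name is "scene" or "top"; returns a dict with "image" (480x640x3 uint8, red, green, blue), "range_z" (480x640 float32, m along the optical axis (not along the pixel's ray), 0 where there is no reading), "K" (3x3 intrinsics, pixels), "k1" (the pictures are not rectified: a ray, as slopes to the right and down, at radius r is drawn at 1 + k1 r^2 times it, then the intrinsics apply), "world_from_camera" (4x4, takes a point from camera to world coordinates). Camera axes: x right, y up, looking along -z (the intrinsics and any distortion apply to the point x, -y, -z); pixel columns grow to the right and rows downward; lengths in m; the calibration is good to about 2 mm. A picture is of the moment at which its call begins.
- hand_in(): hands the job in; it is judged then, once.
Trained networks look in a picture, given as the dict that the camera call returned (one of the last four; its "shot" number tells which), for a name from the list of things; names that differ only in an ending like _2 or _b are one class to them, and where a whole thing is asked for, a point or a joint stands for the part that bears it (a point fixed in the world has none). Each returns a list of dicts, best first, with "p" (0 to 1); they miss things now and then, are a little off and sometimes report something else, mostly with a low value. They report only what shows in the picture. A call takes as long as a camera call.
- search_frame(label, picture): "at" ([column, row] as shares, 0 to 1, of the picture: columns of its width, rows of its height, amid what is visible of it).
- spot_point(label, picture): "at" ([column, row] as shares, 0 to 1, of the picture: columns of its width, rows of its height: a listed point, or the origin of a listed thing).
The state is a dict: "time_s": time; "qpos": joint angles; "joint_vel": joint speeds; "tau": joint torques, N m; "ee_pos": TCP position; "eef_rot": TCP orientation; "force": force on the tool from outside, world axes, zero at the start; "moment": the same for the moment, N m; "grip_width": finger opening in m; "grip_force": force on a finger pad.
Only numpy, scipy, OpenCV 4.12 (cv2) and the standard library are available. Lean on these libraries where they do the work, as an engineer would, in place of code of your own. Each camera call takes 0.05 s, during which the arm holds its last target. There are 200 camera calls.

## Working session

There is one attempt and no reset: what is moved stays moved. The work goes in short steps, Python scripts to look and compute and a tool call to move; the robot and the scene stay as the last step left them, time stands still between calls to the robot, and variables do not carry over. Pictures are saved under pics/ and viewed, at most 10 in all, crops included, and the job is handed in when it is done.

Besides the shell and the picture viewer there is one more tool, called after "Emit:" in YAML: its name, and indented under it one key for each argument. jog_arm: Moves the arm, as the interface text tells. Its arguments: {"type":"object","properties":{"rows":{"type":"array","items":{"type":"array"}},"squeeze":{"type":"number"}},"required":["rows"]}

```bash
mkdir -p pics; cat > h.py <<'E'
from station import *
import numpy as np, cv2
def ray(p,u,v):
    K=p["K"]; x=(u-K[0,2])/K[0,0]; y=(v-K[1,2])/K[1,1]
    d=np.array([x,y]); s=d.copy()
    for _ in range(20): s=d/(1+p["k1"]*(s@s))
    return s
def px2w(p,u,v,z=None):
    "world point from pixel; by range, or on plane height z"
    s=ray(p,u,v); T=p["world_from_camera"]; c=np.array([s[0],-s[1],-1.])
    if z is None:
        r=p["range_z"][int(round(v)),int(round(u))]; return (T@np.append(c*r,1))[:3]
    w=T[:3,:3]@c; o=T[:3,3]; return o+w*(z-o[2])/w[2]
def cloud(p):
    H,W=p["range_z"].shape; K=p["K"]
    u,v=np.meshgrid(np.arange(W),np.arange(H))
    dx=(u-K[0,2])/K[0,0]; dy=(v-K[1,2])/K[1,1]; sx,sy=dx.copy(),dy.copy()
    for _ in range(15):
        f=1+p["k1"]*(sx**2+sy**2); sx,sy=dx/f,dy/f
    r=p["range_z"]; P=np.stack([sx*r,-sy*r,-r],-1); T=p["world_from_camera"]
    P=P@T[:3,:3].T+T[:3,3]; P[r<=0]=np.nan; return P
def save(p,n,crop=None,k=1):
    im=p["image"][...,::-1]
    if crop: a,b,c,d=crop; im=im[b:d,a:c]
    cv2.imwrite(f"pics/{n}.png",cv2.resize(im,None,fx=k,fy=k,interpolation=cv2.INTER_CUBIC))
E
python3 - <<'E'
from h import *
np.set_printoptions(precision=4,suppress=True)
print(get_obs())
for n in("top","scene"):
    p=camera(n); save(p,n+"0"); np.save(n+"0.npy",cloud(p)); print(n,p["K"][0],p["k1"],p["world_from_camera"])
    for l in "head_grip head_seat bin_rim keyhole key_bow key_collar block_slot stapler mug_tea tape_roll".split():
        for d in spot_point(l,p)[:2]:
            u,v=d["at"][0]*640,d["at"][1]*480
            print(l,round(d["p"],2),round(u,1),round(v,1),px2w(p,min(u,639),min(v,479)))
E
```

```text
{'time_s': 0.0, 'qpos': array([-1.1896,  0.3005,  1.5216,  0.    ,  1.3207, -0.0666]), 'joint_vel': array([-0.0006,  0.0015,  0.0016, -0.0014,  0.0016,  0.0013]), 'tau': array([  0.0002, -53.1802, -35.2737,   0.0709,   0.0243,  -0.0001]), 'ee_pos': array([ 0.238 , -0.4955,  0.2049]), 'eef_rot': array([-3.1404, -0.0001,  0.4478]), 'force': array([0.4727, 0.3679, 0.642 ]), 'moment': array([ 0.0819,  0.0205, -0.0426]), 'grip_force': 0.0, 'grip_width': 0.09376295911860406}
top [495.0632   0.     322.4514] 0.027747107921038922 [[-0.0224  0.9967 -0.078   0.4251]
 [-0.9996 -0.0234 -0.0126  0.0325]
 [-0.0144  0.0777  0.9969  1.2364]
 [ 0.      0.      0.      1.    ]]
head_grip 0.61 240.6 258.9 [0.4635 0.2405 0.0757]
bin_rim 0.75 376.6 233.1 [ 0.5224 -0.0868  0.0052]
keyhole 0.9 211.9 271.0 [0.4372 0.3169 0.0381]
keyhole 0.54 464.7 244.0 [ 0.4886 -0.2951  0.0359]
key_bow 0.61 461.2 245.6 [ 0.4847 -0.2857  0.039 ]
key_collar 0.41 455.3 248.1 [ 0.4777 -0.2638  0.0686]
key_collar 0.32 240.7 263.5 [0.4528 0.2409 0.0727]
block_slot 0.91 456.8 247.9 [ 0.4776 -0.2648  0.0781]
stapler 0.86 358.7 288
[... 189 characters left out ...]
[[ 0.9826 -0.1144  0.1461  0.69  ]
 [ 0.1856  0.6153 -0.7662 -0.7891]
 [-0.0022  0.78    0.6258  0.7424]
 [ 0.      0.      0.      1.    ]]
head_grip 0.98 312.5 195.2 [0.4586 0.22   0.0731]
head_seat 0.67 315.7 213.4 [0.4791 0.1637 0.0523]
bin_rim 0.93 308.3 267.4 [ 0.4942 -0.0037  0.0053]
keyhole 0.91 311.0 178.3 [0.4331 0.3162 0.069 ]
key_bow 0.46 266.9 335.0 [ 0.4767 -0.2831  0.077 ]
key_collar 0.75 314.5 210.6 [0.4756 0.1649 0.0604]
key_collar 0.7 271.2 343.6 [ 0.481  -0.2781  0.0453]
block_slot 0.72 269.0 345.1 [ 0.4779 -0.2826  0.0455]
block_slot 0.39 311.2 176.8 [0.433  0.3198 0.0722]
stapler 0.7 261.1 271.2 [ 0.3954 -0.0715  0.0374]
mug_tea 0.84 342.4 360.2 [ 0.6258 -0.2923  0.0475]
```

View pics/top0.png

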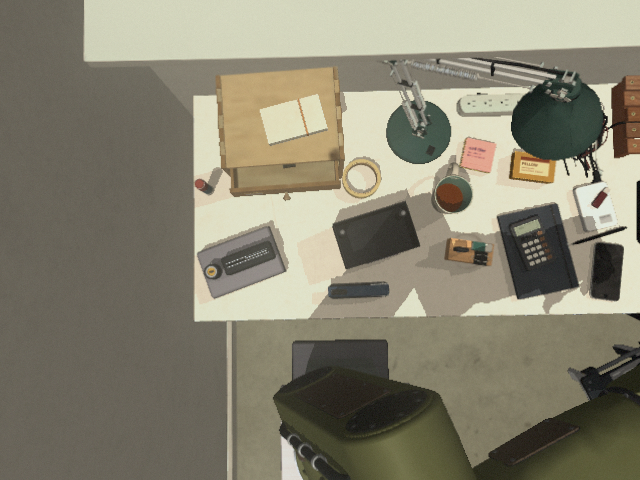

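View pics/scene0.png

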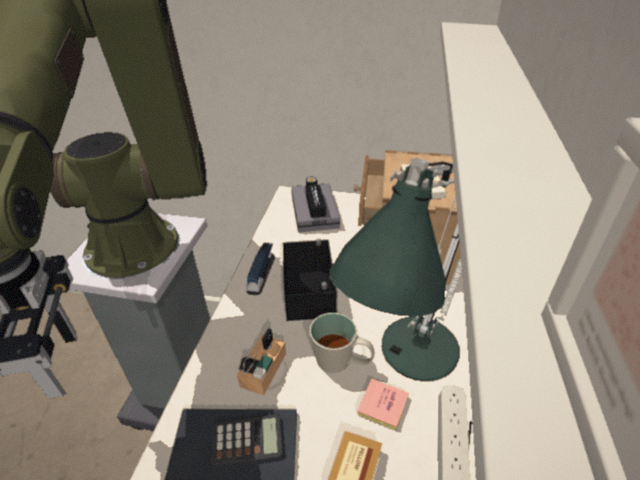

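The top view shows the head at (240,262) with its turret at (211,271). The bin is at (376,235) with pegs near (346,220) and (403,210), and the key block is at (468,250). The stapler, tape and mug surround the bin. The scene view agrees. I'll zoom in and measure next.

```bash
python3 - <<'E'
from h import *
np.set_printoptions(precision=4,suppress=True)
p=camera("top"); P=cloud(p); im=p["image"][...,::-1]
cs=[(185,215,305,305),(320,190,440,280),(435,220,505,272.5)]
a=[cv2.resize(im[int(c[1]):int(c[3]),c[0]:c[2]],(400,300),interpolation=cv2.INTER_CUBIC) for c in cs]
s=camera("scene"); b=cv2.resize(s["image"][320:395,230:330,::-1],(400,300),interpolation=cv2.INTER_CUBIC)
cv2.imwrite("pics/zoom.png",np.vstack([np.hstack(a[:2]),np.hstack([a[2],b])]))
z=P[...,2]
def rect(m,n):
    q=P[m][:,:2]*1000; r=cv2.minAreaRect(q.astype(np.float32)); print(n,m.sum(),np.round(np.median(P[m],0),4),r)
def box(x0,x1,y0,y1): 
    m=np.zeros(z.shape,bool); m[y0:y1,x0:x1]=1; return m
H=box(190,300,215,305); B=box(325,425,195,275); K=box(440,500,230,270)
for zz in (H,B,K): print(np.histogram(z[zz],np.arange(-.02,.13,.01))[0])
rect(H&(z>.03)&(z<.1),"head"); rect(H&(z>.06)&(z<.1),"hood+turret"); rect(B&(z>.06)&(z<.12),"bin"); rect(K&(z>.03)&(z<.055),"block"); rect(K&(z>.06),"key")
Q=cloud(s);zq=Q[...,2]
for n,c in (("head",(285,345,170,240)),("bin",(275,340,235,325)),("blk",(230,295,320,395))):
    m=box(*c); print(n,np.histogram(zq[m],np.arange(-.02,.13,.01))[0])
m=box(250,285,322,360)&(zq>.055); P=Q; rect(m,"key scene")
E
```

```text
[   0 2979 2670   33   30 1542 1050   42  158  965   23    4    0    0]
[   0 2567 4007  389   87   62   76   66   92  111  463   40    6    0]
[  0 906 439  29  26 393 346 186   7  49  10   0   0   0]
head 3784 [0.458  0.2456 0.0409] ((458.914306640625, 248.78829956054688), (120.3577880859375, 188.25392150878906), 19.358896255493164)
hood+turret 1150 [0.4627 0.2352 0.0734] ((459.3177185058594, 247.31011962890625), (44.4040641784668, 168.39869689941406), 19.509552001953125)
bin 712 [ 0.5283 -0.0941  0.0828] ((512.875732421875, -78.0623550415039), (114.04789733886719, 180.36888122558594), 16.034584045410156)
block 909 [ 0.4689 -0.3093  0.0409] ((469.7108459472656, -308.06201171875), (107.9764404296875, 54.696685791015625), 79.84294891357422)
key 66 [ 0.4752 -0.2761  0.0765] ((476.1192626953125, -276.9783630371094), (29.525991439819336, 9.689888000488281), 79.98078155517578)
head [  86 1040  603  284  284  941  277   62  113  382   20    6    0    0]
bin [   0 1126 1509  271  306  310  297  344  369  419  541   99    1    0]
blk [   0 2519  605  149  159  653  383  273   40   77    0    0    0    0]
key scene 136 [ 0.4766 -0.2848  0.0731] ((475.0516052246094, -281.0786437988281), (30.153947830200195, 10.08240795135498), 79.55878448486328)
```

View pics/zoom.png

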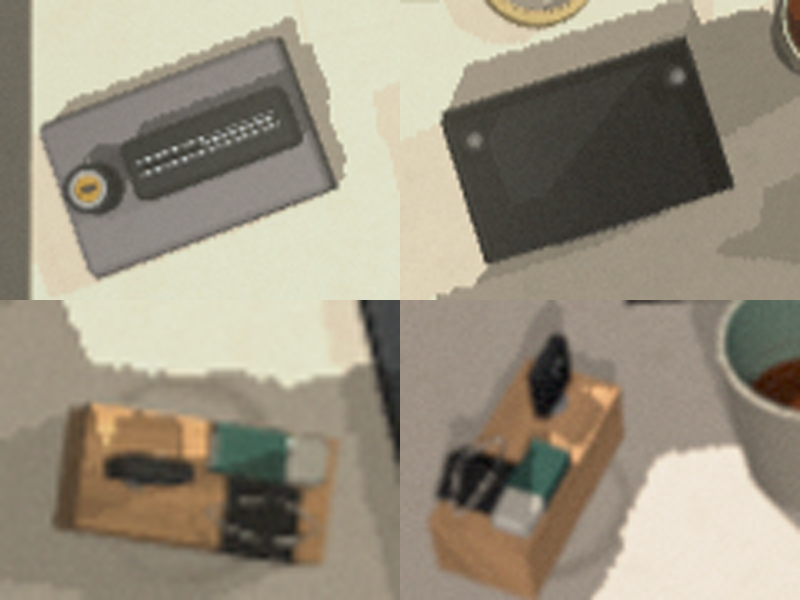

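The zooms show the turret on the +y end of the head, the bin pegs at (342,232) and (403,213) on its back side, and the key at about (454,247). The clip and eraser lie on the block's far end. Poses: head seat (0.459, 0.249) at yaw 19.4°, bin (0.513, -0.078) at yaw 16.0°, key (0.4757, -0.279) at yaw -10.1°.

```bash
cat >> h.py <<'E'
def plan(x,y,z,yaw,vmax=.039,cur=None,rmax=7.0,op=None):
    "rows (tool axes) from the measured pose to a tool-down target; yaw deg"
    if cur is None:
        o=get_obs(); cur=[*o["ee_pos"],np.degrees(o["eef_rot"][2])]
    c=np.array(cur,float); t=np.array([x,y,z,yaw]); D=t-c; D[3]=(D[3]+180)%360-180
    n=max(1,int(np.ceil(max(np.linalg.norm(D[:3])/vmax,abs(D[3])/rmax))))
    for i in range(n):
        g=(t-c)/(n-i); d=g[:3]; g4=((t[3]-c[3]+180)%360-180)/(n-i)
        a=np.radians(c[3]); X=np.array([np.cos(a),np.sin(a),0]); Y=np.array([np.sin(a),-np.cos(a),0])
        s=np.round([d@X,d@Y,-d[2]],4 if n<3 else 3); r=round(-g4,1)
        print([s.tolist(),r,op]); c[:3]+=s[0]*X+s[1]*Y-np.array([0,0,s[2]]); c[3]-=r
    print("n",n,"end",np.round(c,4)); return c
E
python3 - <<'E'
from h import *
c=plan(.459,.243,.15,109.4,op=.094)
plan(.461,.243,.044,109.4,cur=c,op=.094)
E
```

```text
[[0.026, -0.029, 0.003], np.float64(-4.2), 0.094]
[[0.028, -0.027, 0.003], np.float64(-4.2), 0.094]
[[0.03, -0.024, 0.003], np.float64(-4.2), 0.094]
[[0.032, -0.022, 0.003], np.float64(-4.2), 0.094]
[[0.033, -0.02, 0.003], np.float64(-4.2), 0.094]
[[0.034, -0.017, 0.003], np.float64(-4.2), 0.094]
[[0.036, -0.015, 0.003], np.float64(-4.2), 0.094]
[[0.037, -0.012, 0.003], np.float64(-4.2), 0.094]
[[0.037, -0.009, 0.003], np.float64(-4.2), 0.094]
[[0.038, -0.007, 0.003], np.float64(-4.2), 0.094]
[[0.038, -0.004, 0.003], np.float64(-4.2), 0.094]
[[0.038, -0.001, 0.002], np.float64(-4.2), 0.094]
[[0.039, 0.002, 0.003], np.float64(-4.2), 0.094]
[[0.038, 0.005, 0.002], np.float64(-4.2), 0.094]
[[0.038, 0.007, 0.003], np.float64(-4.2), 0.094]
[[0.037, 0.01, 0.002], np.float64(-4.1), 0.094]
[[0.036, 0.013, 0.003], np.float64(-4.2), 0.094]
[[0.035, 0.015, 0.002], np.float64(-4.1), 0.094]
[[0.034, 0.018, 0.003], np.float64(-4.2), 0.094]
[[0.033, 0.021, 0.002], np.float64(-4.1), 0.094]
n 20 end [  0.4594   0.2426   0.1504 109.3578]
[[-0.0, 0.001, 0.035], np.float64(-0.0), 0.094]
[[-0.0, 0.0, 0.036], np.float64(-0.0), 0.094]
[[-0.0, 0.001, 0.035], np.float64(-0.0), 0.094]
n 3 end [4.613000e-01 2.433000e-01 4.440000e-02 1.093578e+02]
```

Emit:
jog_arm:
  rows:
    - [[0.026, -0.029, 0.003], -4.2, 0.094]
    - [[0.028, -0.027, 0.003], -4.2, 0.094]
    - [[0.03, -0.024, 0.003], -4.2, 0.094]
    - [[0.032, -0.022, 0.003], -4.2, 0.094]
    - [[0.033, -0.02, 0.003], -4.2, 0.094]
    - [[0.034, -0.017, 0.003], -4.2, 0.094]
    - [[0.036, -0.015, 0.003], -4.2, 0.094]
    - [[0.037, -0.012, 0.003], -4.2, 0.094]
    - [[0.037, -0.009, 0.003], -4.2, 0.094]
    - [[0.038, -0.007, 0.003], -4.2, 0.094]
    - [[0.038, -0.004, 0.003], -4.2, 0.094]
    - [[0.038, -0.001, 0.002], -4.2, 0.094]

```text
time_s: 2.2
ee_pos: [0.3706, -0.0507, 0.1705]
eef_rot: [3.141, -0.0, 1.331]
force: [1.0, -1.2, -0.3]
grip_width: 0.0938
grip_force: 0.0
```

Emit:
jog_arm:
  rows:
    - [[0.039, 0.002, 0.003], -4.2, 0.094]
    - [[0.038, 0.005, 0.002], -4.2, 0.094]
    - [[0.038, 0.007, 0.003], -4.2, 0.094]
    - [[0.037, 0.01, 0.002], -4.1, 0.094]
    - [[0.036, 0.013, 0.003], -4.2, 0.094]
    - [[0.035, 0.015, 0.002], -4.1, 0.094]
    - [[0.034, 0.018, 0.003], -4.2, 0.094]
    - [[0.033, 0.021, 0.002], -4.1, 0.094]
    - [[0, 0, 0], 0, 0.094]
    - [[0, 0, 0], 0, 0.094]

```text
time_s: 3.03
ee_pos: [0.4592, 0.2438, 0.1498]
eef_rot: [-3.141, 0.0, 1.911]
force: [-0.3, 0.1, -0.0]
grip_width: 0.0943
grip_force: 0.0
```

```bash
python3 - <<'E'
from h import *
plan(.461,.243,.044,109.4,op=.094)
E
```

```text
[[-0.0, 0.0, 0.035], np.float64(0.0), 0.094]
[[-0.001, 0.001, 0.035], np.float64(0.0), 0.094]
[[-0.0, 0.0, 0.036], np.float64(0.1), 0.094]
n 3 end [4.604000e-01 2.432000e-01 4.380000e-02 1.093954e+02]
```

Emit:
jog_arm:
  rows:
    - [[0, 0, 0.035], 0, 0.094]
    - [[-0.001, 0.001, 0.035], 0, 0.094]
    - [[0, 0, 0.025], 0, 0.094]
    - [[0, 0, 0.01], 0, 0.094]
    - [[0, 0, 0], 0, 0.094]
    - [[0, 0, 0], 0, 0.04]
    - [[0, 0, 0], 0, 0.04]
    - [[0, 0, 0], 0, 0.03]
    - [[0, 0, 0], 0, 0.03]
    - [[0, 0, 0], 0, 0.03]
    - [[0, 0, 0], 0, 0.03]
    - [[0, 0, 0], 0, 0.03]
  squeeze: 45

```text
time_s: 4.03
ee_pos: [0.4607, 0.242, 0.0457]
eef_rot: [3.141, -0.0, 1.909]
force: [-0.4, 0.0, -0.0]
grip_width: 0.0508
grip_force: 0.0
```

Emit:
jog_arm:
  rows:
    - [[0, 0, 0], 0, 0.03]
    - [[0, 0, 0], 0, 0.03]
    - [[0, 0, 0], 0, 0.03]
    - [[0, 0, 0], 0, 0.03]
    - [[0, 0, 0], 0, 0.03]
    - [[0, 0, -0.005], 0, 0.03]
    - [[0, 0, -0.01], 0, 0.03]
    - [[0, 0, 0], 0, 0.03]

```text
time_s: 4.7
ee_pos: [0.4612, 0.2422, 0.0619]
eef_rot: [3.14, -0.0, 1.909]
force: [1.0, -0.2, -8.1]
grip_width: 0.0443
grip_force: 45.0
```

```bash
python3 - <<'E'
from h import *
np.set_printoptions(precision=4,suppress=True)
c=plan(.452,.236,.195,109.4,op=.03)
plan(.456,-.084,.195,106,cur=c,op=.03,vmax=.033)
p=camera("top"); g=cv2.cvtColor(p["image"],cv2.COLOR_RGB2GRAY).astype(float); L=[]
for u,v in ((342,232),(403,213)):
    w=g[v-6:v+7,u-6:u+7]; w=np.clip(w-np.median(w)-15,0,None); yy,xx=np.mgrid[-6:7,-6:7]
    a,b=u+(w*xx).sum()/w.sum(),v+(w*yy).sum()/w.sum(); L.append(px2w(p,a,b,.096)); print(a,b,L[-1])
d=L[0]-L[1]; print(np.linalg.norm(d),np.degrees(np.arctan2(-d[0],d[1])))
a=np.arctan2(-d[0],d[1]); m=(L[0]+L[1])/2-.03*np.array([np.cos(a),np.sin(a),0]); print("bin",m)
E
```

```text
[[-0.001, -0.003, -0.033], np.float64(-0.0), 0.03]
[[-0.001, -0.003, -0.033], np.float64(-0.0), 0.03]
[[-0.0, -0.002, -0.034], np.float64(-0.0), 0.03]
[[-0.001, -0.003, -0.033], np.float64(-0.0), 0.03]
n 4 end [  0.4518   0.2357   0.1949 109.3569]
[[-0.03, -0.01, -0.0], np.float64(0.3), 0.03]
[[-0.03, -0.01, -0.0], np.float64(0.3), 0.03]
[[-0.03, -0.01, -0.0], np.float64(0.3), 0.03]
[[-0.031, -0.01, -0.0], np.float64(0.4), 0.03]
[[-0.031, -0.009, -0.0], np.float64(0.3), 0.03]
[[-0.031, -0.009, -0.0], np.float64(0.4), 0.03]
[[-0.031, -0.009, -0.0], np.float64(0.3), 0.03]
[[-0.03, -0.009, -0.0], np.float64(0.4), 0.03]
[[-0.031, -0.009, -0.0], np.float64(0.3), 0.03]
[[-0.031, -0.009, -0.0], np.float64(0.4), 0.03]
n 10 end [  0.4563  -0.0844   0.1949 105.9569]
342.4848484848485 231.013468013468 [0.5219 0.0004 0.096 ]
404.9620938628159 211.1119133574007 [ 0.5646 -0.145   0.096 ]
0.15162315653662067 16.376069799247812
bin [ 0.5145 -0.0808  0.096 ]
```

Emit:
jog_arm:
  rows:
    - [[-0.001, -0.003, -0.02], 0, 0.03]
    - [[-0.001, -0.003, -0.033], 0, 0.03]
    - [[0, -0.002, -0.034], 0, 0.03]
    - [[-0.001, -0.003, -0.033], 0, 0.03]
    - [[-0.01, -0.003, -0.013], 0.3, 0.03]
    - [[-0.02, -0.008, 0], 0.3, 0.03]
    - [[-0.03, -0.01, 0], 0.3, 0.03]
    - [[-0.031, -0.01, 0], 0.4, 0.03]
    - [[-0.031, -0.009, 0], 0.3, 0.03]
    - [[-0.031, -0.009, 0], 0.4, 0.03]
    - [[-0.031, -0.009, 0], 0.3, 0.03]
    - [[-0.03, -0.009, 0], 0.4, 0.03]

```text
time_s: 5.75
ee_pos: [0.4536, 0.0096, 0.1933]
eef_rot: [-3.141, 0.0, 1.861]
force: [0.1, 0.8, -7.8]
grip_width: 0.0437
grip_force: 45.0
```

Emit:
jog_arm:
  rows:
    - [[-0.031, -0.009, 0], 0.3, 0.03]
    - [[-0.031, -0.009, 0], 0.4, 0.03]
    - [[-0.02, -0.006, 0], 0.3, 0.03]
    - [[-0.01, -0.003, 0], 0, 0.03]
    - [[0, 0, 0], 0, 0.03]
    - [[0, 0, 0], 0, 0.03]

```text
time_s: 6.25
ee_pos: [0.4538, -0.0845, 0.1932]
eef_rot: [-3.141, -0.001, 1.843]
force: [0.9, 0.2, -8.6]
grip_width: 0.0436
grip_force: 45.0
```

```bash
python3 - <<'E'
from h import *
np.set_printoptions(precision=4,suppress=True)
o=get_obs(); print(o["ee_pos"],o["eef_rot"],o["force"],o["moment"],o["grip_width"])
s=camera("scene"); P=cloud(s); z=P[...,2]
p=camera("top"); Q=cloud(p); save(p,"carry",(300,180,460,300),5); save(s,"carry_s",(220,140,400,290),4)
np.savez("carry.npz",P=P,Q=Q,ip=p["image"],is_=s["image"])
E
```

```text
[ 0.4538 -0.0845  0.1932] [-3.1413 -0.0005  1.8432] [ 0.8684  0.1824 -8.6467] [-0.0786 -0.1493 -0.0128] 0.04364037744483977
```

View pics/carry.png

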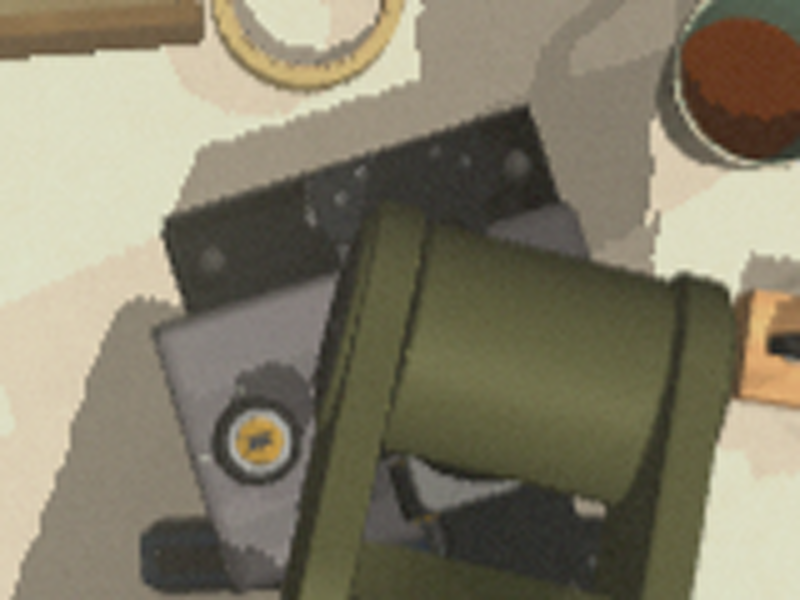

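View pics/carry_s.png

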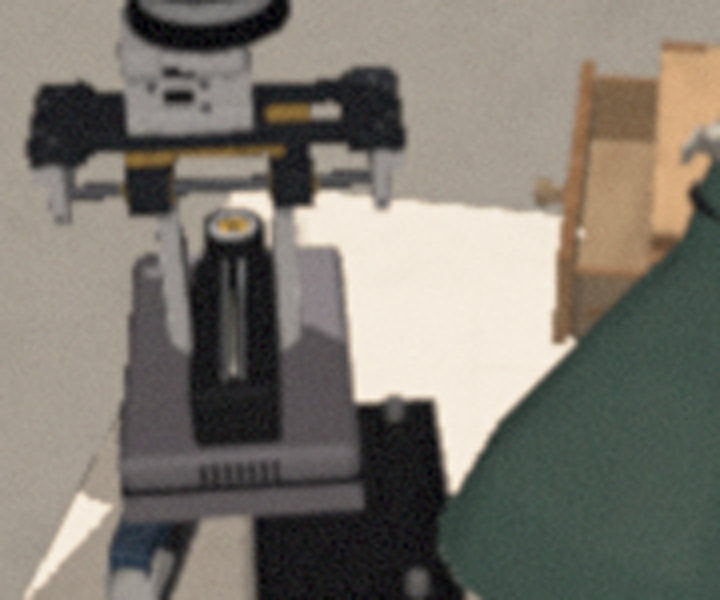

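The top crop shows the turret at (351.6,268), the deck's back-left corner at (331,245.6), and the pegs at (342,232.4) and (403.4,212.6). In the scene crop the head hangs level.

```bash
python3 - <<'E'
from h import *
np.set_printoptions(precision=4,suppress=True)
p=camera("top"); dz=.1932-.0457
o=get_obs(); t=o["ee_pos"]; yaw=o["eef_rot"][2]-np.pi/2; print(np.degrees(yaw))
R=np.array([[np.cos(yaw),-np.sin(yaw)],[np.sin(yaw),np.cos(yaw)]])
# turret brass centroid
hsv=cv2.cvtColor(p["image"],cv2.COLOR_RGB2HSV); m=(hsv[...,0]>15)&(hsv[...,0]<30)&(hsv[...,1]>110); m[:258]=0;m[278:]=0;m[:,:342]=0;m[:,362:]=0
v,u=np.nonzero(m); k=px2w(p,u.mean(),v.mean(),dz+.07); print(len(u),u.mean(),v.mean(),k,"keyhole in tcp frame (exp 0,72):",R.T@(k-t)[:2])
c=px2w(p,331,245.6,dz+.04); print("corner exp (60,100):",R.T@(c-t)[:2])
L=[px2w(p,*q,.097) for q in ((342.2,232.2),(403.4,212.7))]; d=L[0]-L[1]; a=np.arctan2(-d[0],d[1])
print(L,np.linalg.norm(d),np.degrees(a)); m=(L[0]+L[1])/2-.03*np.array([np.cos(a),np.sin(a),0]); print("bin",m)
# rim back edge from range data
Q=np.load("top0.npy"); q=Q[195:275,325:425].reshape(-1,3); q=q[(q[:,2]>.076)&(q[:,2]<.093)]
print(len(q),cv2.minAreaRect((q[:,:2]*1000).astype(np.float32)))
Q=np.load("top0.npy"); q=Q[215:305,190:300].reshape(-1,3); q=q[(q[:,2]>.034)&(q[:,2]<.046)]
print(len(q),cv2.minAreaRect((q[:,:2]*1000).astype(np.float32)))
E
```

```text
15.724750658337014
52 351.25 267.7307692307692 [ 0.4356 -0.0122  0.2175] keyhole in tcp frame (exp 0,72): [0.0017 0.0738]
corner exp (60,100): [0.0589 0.0996]
[array([0.5191, 0.0012, 0.097 ]), array([ 0.5609, -0.1412,  0.097 ])] 0.1483721875543236 16.380038539351318
bin [ 0.5112 -0.0784  0.097 ]
525 ((513.7415771484375, -77.69384765625), (112.06824493408203, 180.1188201904297), 16.1070499420166)
2484 ((458.5933837890625, 248.5986328125), (119.65103149414062, 187.27943420410156), 19.313518524169922)
```

```bash
python3 - <<'E'
from h import *
c=plan(.5147,-.0847,.193,106.2,op=.03,vmax=.02)
E
```

```text
[[-0.004, 0.015, 0.0], np.float64(-0.1), 0.03]
[[-0.005, 0.014, 0.0], np.float64(-0.1), 0.03]
[[-0.004, 0.015, 0.0], np.float64(-0.1), 0.03]
[[-0.005, 0.014, 0.0], np.float64(-0.2), 0.03]
n 4 end [ 5.147000e-01 -8.510000e-02  1.934000e-01  1.062248e+02]
```

Emit:
jog_arm:
  rows:
    - [[-0.004, 0.015, 0], -0.1, 0.03]
    - [[-0.004, 0.015, 0], -0.1, 0.03]
    - [[-0.004, 0.015, 0], -0.1, 0.03]
    - [[-0.005, 0.014, 0], -0.2, 0.03]
    - [[0, 0, 0.01], 0, 0.03]
    - [[0, 0, 0.015], 0, 0.03]
    - [[0, 0, 0.01], 0, 0.03]
    - [[0, 0, 0.005], 0, 0.03]
    - [[0, 0, 0.003], 0, 0.03]
    - [[0, 0, 0.003], 0, 0.03]
    - [[0, 0, 0], 0, 0.03]
    - [[0, 0, 0], 0, 0.03]

```text
time_s: 7.4
ee_pos: [0.5154, -0.0849, 0.1479]
eef_rot: [3.141, 0.0, 1.853]
force: [-0.7, -0.2, -8.4]
grip_width: 0.0435
grip_force: 45.0
```

Emit:
jog_arm:
  rows:
    - [[0, 0, 0.002], 0, 0.03]
    - [[0, 0, 0.002], 0, 0.03]
    - [[0, 0, 0.002], 0, 0.03]
    - [[0, 0, 0.001], 0, 0.03]
    - [[0, 0, 0], 0, 0.03]
    - [[0, 0, 0], 0, 0.03]

```text
time_s: 7.9
ee_pos: [0.515, -0.085, 0.1402]
eef_rot: [-3.141, -0.0, 1.853]
force: [-2.8, -1.6, -8.8]
grip_width: 0.0435
grip_force: 45.0
```

Emit:
jog_arm:
  rows:
    - [[0, -0.0007, 0.002], 0, 0.03]
    - [[0, 0, 0.002], 0, 0.03]
    - [[0, 0, 0.001], 0, 0.03]
    - [[0, 0, 0], 0, 0.03]
    - [[0, 0, 0], 0, 0.03]

```text
time_s: 8.32
ee_pos: [0.5145, -0.0852, 0.1352]
eef_rot: [-3.141, -0.0, 1.853]
force: [-3.2, -1.9, -9.7]
grip_width: 0.0439
grip_force: 45.0
```

Emit:
jog_arm:
  rows:
    - [[-0.0003, -0.0007, 0.002], 0, 0.03]
    - [[0, 0, 0.0015], 0, 0.03]
    - [[0, 0, 0.001], 0, 0.03]
    - [[0, 0, 0], 0, 0.03]
    - [[0, 0, 0], 0, 0.03]

```text
time_s: 8.73
ee_pos: [0.5142, -0.0855, 0.131]
eef_rot: [3.141, -0.0, 1.853]
force: [-0.1, -1.0, -8.7]
grip_width: 0.044
grip_force: 45.0
```

Emit:
jog_arm:
  rows:
    - [[0, 0, 0.001], 0, 0.03]
    - [[0, 0, 0.001], 0, 0.03]
    - [[0, 0, 0], 0, 0.03]
    - [[0, 0, 0], 0, 0.03]

```text
time_s: 9.07
ee_pos: [0.5144, -0.0856, 0.1305]
eef_rot: [3.141, 0.001, 1.853]
force: [-4.5, 2.1, 9.1]
grip_width: 0.0438
grip_force: 45.0
```

Emit:
jog_arm:
  rows:
    - [[0, 0, 0.0005], 0, 0.03]
    - [[0, 0, 0], 0, 0.03]
    - [[0, 0, 0], 0, 0.06]
    - [[0, 0, 0], 0, 0.075]
    - [[0, 0, 0], 0, 0.075]
    - [[0, 0, -0.001], 0, 0.075]
    - [[0, 0, -0.005], 0, 0.075]
    - [[0, 0, -0.015], 0, 0.075]
    - [[0, 0, -0.03], 0, 0.075]
    - [[0, 0, -0.03], 0, 0.075]
    - [[0, 0, 0], 0, 0.06]
    - [[0, 0, 0], 0, 0.05]

```text
time_s: 10.07
ee_pos: [0.5147, -0.0857, 0.2111]
eef_rot: [3.139, 0.002, 1.853]
force: [0.6, 0.2, -0.9]
grip_width: 0.065
grip_force: 0.0
```

```bash
python3 - <<'E'
from h import *
o=get_obs(); print(o["ee_pos"],o["grip_width"],o["force"])
s=camera("scene"); P=cloud(s); np.save("seat_s.npy",P)
save(s,"seat_s",(240,150,360,250),5)
c=plan(.44,-.18,.21,95,op=.05); plan(.4757,-.279,.15,79.9,cur=c,op=.05)
E
```

```text
[ 0.51469971 -0.08571796  0.21106244] 0.0650287904699245 [ 0.58606242  0.22495628 -0.86914891]
[[-0.018, -0.024, -0.0], np.float64(2.8), 0.05]
[[-0.019, -0.024, -0.0], np.float64(2.8), 0.05]
[[-0.019, -0.022, -0.0], np.float64(2.8), 0.05]
[[-0.021, -0.022, -0.0], np.float64(2.8), 0.05]
n 4 end [ 0.44   -0.1801  0.2096 94.9569]
[[-0.025, 0.007, 0.015], np.float64(3.8), 0.05]
[[-0.025, 0.008, 0.015], np.float64(3.8), 0.05]
[[-0.024, 0.01, 0.015], np.float64(3.7), 0.05]
[[-0.024, 0.012, 0.015], np.float64(3.8), 0.05]
n 4 end [ 0.4758 -0.2788  0.1496 79.8569]
```

View pics/seat_s.png

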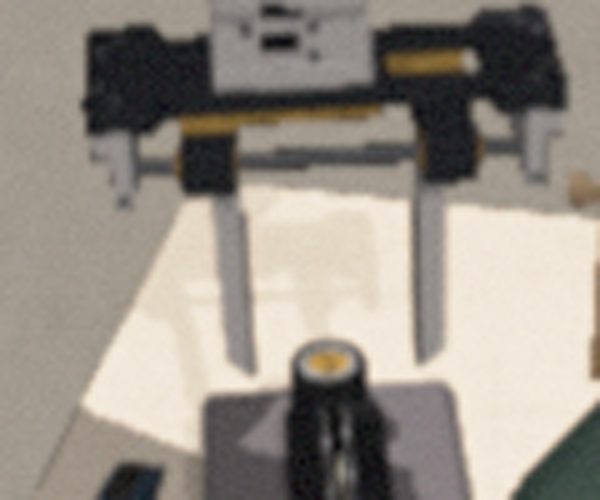

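The head is off the gripper and stands level on the bin, with the turret at scene pixel (306,222). Next, the key.

Emit:
jog_arm:
  rows:
    - [[-0.018, -0.024, 0], 2.8, 0.05]
    - [[-0.019, -0.024, 0], 2.8, 0.05]
    - [[-0.019, -0.022, 0], 2.8, 0.05]
    - [[-0.021, -0.022, 0], 2.8, 0.05]
    - [[-0.025, 0.007, 0.015], 3.8, 0.05]
    - [[-0.025, 0.008, 0.015], 3.8, 0.05]
    - [[-0.024, 0.01, 0.015], 3.7, 0.05]
    - [[-0.024, 0.012, 0.015], 3.8, 0.05]
    - [[0, 0, 0], 0, 0.05]
    - [[0, 0, 0], 0, 0.05]

```text
time_s: 10.95
ee_pos: [0.4749, -0.279, 0.1471]
eef_rot: [-3.138, -0.002, 1.393]
force: [-0.2, 0.7, -0.6]
grip_width: 0.05
grip_force: 0.0
```

```bash
python3 - <<'E'
from h import *
np.set_printoptions(precision=4,suppress=True)
o=get_obs(); print(o["ee_pos"],o["grip_width"])
p=camera("top"); s=camera("scene"); Q=cloud(p); P=cloud(s)
save(p,"key_t",(310,170,470,290),5)
np.save("seat_t.npy",Q)
def rect(A,c,lo,hi,n):
    q=A[c[1]:c[3],c[0]:c[2]].reshape(-1,3); q=q[(q[:,2]>lo)&(q[:,2]<hi)]; print(n,len(q),np.median(q,0),cv2.minAreaRect((q[:,:2]*1000).astype(np.float32)))
rect(Q,(320,185,430,285),.119,.131,"deck top cam")
rect(Q,(320,185,430,285),.142,.166,"hood+turret")
rect(P,(270,200,345,310),.119,.131,"deck scene cam")
for l in("keyhole",):
  for q in (p,s):
    for d in spot_point(l,q)[:2]: u,v=d["at"][0]*640,d["at"][1]*480; print(d["p"],u,v,px2w(q,u,v,.155))
q=P[318:362,245:290].reshape(-1,3); m=(q[:,2]>.052)&(q[:,2]<.085)&(q[:,0]>.45)&(q[:,0]<.5)&(q[:,1]>-.3)&(q[:,1]<-.255); print(m.sum(),q[m].mean(0),cv2.minAreaRect((q[m][:,:2]*1000).astype(np.float32)))
plan(.4757,-.279,.0475,79.9,op=.05)
E
```

```text
[ 0.4749 -0.279   0.1471] 0.049954730405548105
deck top cam 2926 [ 0.5041 -0.0663  0.1241] ((514.2556762695312, -77.70438385009766), (119.77234649658203, 188.00906372070312), 16.031644821166992)
hood+turret 1335 [ 0.5173 -0.0879  0.1576] ((564.2433471679688, -58.54139709472656), (150.427490234375, 180.65211486816406), 16.357744216918945)
deck scene cam 1203 [ 0.5413 -0.0606  0.1238] ((513.4906616210938, -79.3565673828125), (117.52937316894531, 189.2983856201172), 15.821715354919434)
0.68 350.592 242.68800000000002 [ 0.4908 -0.015   0.155 ]
0.94 305.28 221.376 [ 0.4936 -0.0131  0.155 ]
144 [ 0.4761 -0.2837  0.0691] ((474.9831237792969, -280.502685546875), (30.96036148071289, 10.147954940795898), 81.5019302368164)
[[-0.0, 0.0, 0.034], np.float64(0.0), 0.05]
[[-0.0, 0.0, 0.034], np.float64(0.0), 0.05]
[[-0.001, 0.0, 0.034], np.float64(0.0), 0.05]
n 3 end [ 0.4756 -0.2791  0.048  79.942 ]
```

View pics/key_t.png

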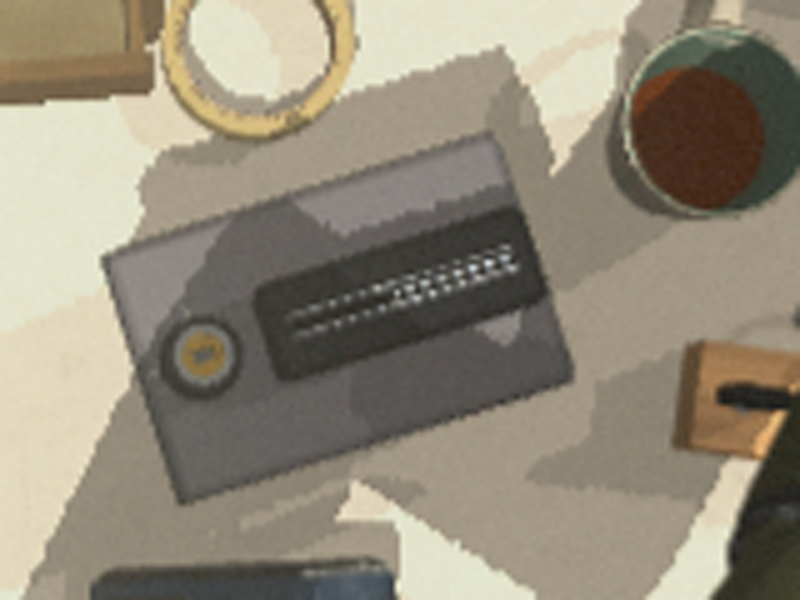

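The head sits flat with its deck at z 0.124 (0.125 expected), and its yaw matches the bin's. In the crop the keyhole is at (350.6,240.6). I'll descend on the key.

Emit:
jog_arm:
  rows:
    - [[0, 0, 0.034], 0, 0.05]
    - [[0, 0, 0.034], 0, 0.05]
    - [[-0.0005, 0.0007, 0.02], 0, 0.04]
    - [[0, 0, 0.011], 0, 0.03]
    - [[0, 0, 0], 0, 0.02]
    - [[0, 0, 0], 0, 0.005]
    - [[0, 0, 0], 0, 0.005]
    - [[0, 0, 0], 0, 0.005]
    - [[0, 0, 0], 0, 0.005]
    - [[0, 0, 0], 0, 0.005]
    - [[0, 0, 0], 0, 0.005]
    - [[0, 0, 0], 0, 0.005]
  squeeze: 60

```text
time_s: 12.15
ee_pos: [0.4755, -0.2794, 0.0513]
eef_rot: [-3.14, 0.0, 1.394]
force: [-9.8, 1.9, 7.5]
grip_width: 0.0095
grip_force: 59.9
```

Emit:
jog_arm:
  rows:
    - [[0, -0.0006, -0.001], 0, 0.005]
    - [[0, 0, -0.003], 0, 0.005]
    - [[0, 0, -0.006], 0, 0.005]
    - [[0, 0, -0.01], 0, 0.005]
    - [[0, 0, -0.015], 0, 0.005]
    - [[0, 0, -0.015], 0, 0.005]
    - [[0, 0, 0], 0, 0.005]

```text
time_s: 12.73
ee_pos: [0.4773, -0.2803, 0.1043]
eef_rot: [3.136, 0.002, 1.394]
force: [0.4, 0.6, 0.6]
grip_width: 0.0095
grip_force: 59.9
```

```bash
python3 - <<'E'
from h import *
o=get_obs(); t=o["ee_pos"]; print(t,o["eef_rot"],o["force"],o["moment"],o["grip_width"])
c=plan(t[0],t[1],.235,79.9,op=.005); plan(.4942,-.0154,.235,106.2,cur=c,op=.005)
E
```

```text
[ 0.47734563 -0.28025407  0.1043431 ] [3.13598812e+00 2.33376252e-03 1.39383247e+00] [0.43321134 0.62840669 0.56739387] [-0.0363681  -0.14470155 -0.01992294] 0.009528481293704358
[[0.0, 0.0, -0.033], np.float64(-0.0), 0.005]
[[0.0, 0.0, -0.033], np.float64(-0.0), 0.005]
[[0.0, 0.0, -0.032], np.float64(-0.0), 0.005]
[[0.0, 0.0, -0.033], np.float64(-0.0), 0.005]
n 4 end [ 0.4773 -0.2803  0.2353 79.8607]
[[0.038, -0.004, 0.0], np.float64(-3.8), 0.005]
[[0.038, -0.002, 0.0], np.float64(-3.8), 0.005]
[[0.038, 0.001, 0.0], np.float64(-3.7), 0.005]
[[0.038, 0.003, 0.0], np.float64(-3.8), 0.005]
[[0.037, 0.006, 0.0], np.float64(-3.7), 0.005]
[[0.037, 0.008, 0.0], np.float64(-3.8), 0.005]
[[0.036, 0.01, 0.0], np.float64(-3.7), 0.005]
n 7 end [ 4.943000e-01 -1.570000e-02  2.353000e-01  1.061607e+02]
```

Emit:
jog_arm:
  rows:
    - [[0, 0, -0.033], 0, 0.005]
    - [[0, 0, -0.033], 0, 0.005]
    - [[0, 0, -0.033], 0, 0.005]
    - [[0, 0, -0.033], 0, 0.005]
    - [[0.038, -0.004, 0], -3.8, 0.005]
    - [[0.038, -0.002, 0], -3.8, 0.005]
    - [[0.038, 0.001, 0], -3.7, 0.005]
    - [[0.038, 0.003, 0], -3.8, 0.005]
    - [[0.037, 0.006, 0], -3.7, 0.005]
    - [[0.037, 0.008, 0], -3.8, 0.005]
    - [[0.036, 0.01, 0], -3.7, 0.005]
    - [[0, 0, 0], 0, 0.005]

```text
time_s: 13.73
ee_pos: [0.4929, -0.0098, 0.2327]
eef_rot: [3.14, -0.001, 1.861]
force: [-0.8, 0.2, -0.5]
grip_width: 0.0097
grip_force: 59.9
```

Emit:
jog_arm:
  rows:
    - [[0, 0, 0], 0, 0.005]
    - [[0, 0, 0], 0, 0.005]
    - [[0, 0, 0], 0, 0.005]

```text
time_s: 13.98
ee_pos: [0.4928, -0.0157, 0.2324]
eef_rot: [3.141, 0.0, 1.851]
force: [0.5, -1.5, -0.4]
grip_width: 0.0098
grip_force: 59.9
```

```bash
python3 - <<'E'
from h import *
o=get_obs(); t=o["ee_pos"]; print(t,o["eef_rot"],o["force"],o["grip_width"])
s=camera("scene"); save(s,"ins_s",(255,150,355,250),6)
for l in ("key_collar","keyhole","key_bow"):
    for d in spot_point(l,s)[:1]: u,v=d["at"][0]*640,d["at"][1]*480; print(l,d["p"],u,v)
plan(.4942,-.0154,.215,106.2,op=.005)
E
```

```text
[ 0.49281878 -0.01570819  0.23241539] [3.14145685e+00 1.35326547e-04 1.85112831e+00] [ 0.54306308 -1.54156421 -0.37636309] 0.00975194120572661
key_collar 0.42 302.01599999999996 198.192
keyhole 0.69 305.98400000000004 222.576
key_bow 0.5 303.296 186.912
[[-0.0002, 0.0014, 0.0174], np.float64(-0.1), 0.005]
n 1 end [ 4.94200e-01 -1.54000e-02  2.15000e-01  1.06171e+02]
```

View pics/ins_s.png

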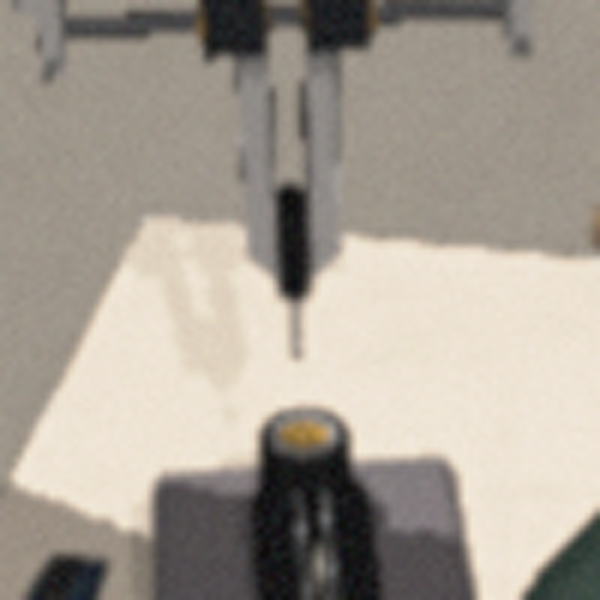

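The key hangs upright: its tip is at scene pixel (304.5,209.5) and the keyhole at (305.7,222.3).

```bash
python3 - <<'E'
from h import *
np.set_printoptions(precision=4,suppress=True)
s=camera("scene"); p=camera("top")
a=px2w(s,304.5,209.5,.191); b=px2w(s,305.7,222.3,.155); print(a,b,b-a)
im=s["image"]; hsv=cv2.cvtColor(im,cv2.COLOR_RGB2HSV); m=(hsv[...,0]>12)&(hsv[...,0]<32)&(hsv[...,1]>110); m[:216]=0;m[229:]=0;m[:,:297]=0;m[:,315:]=0
v,u=np.nonzero(m); print(len(u),u.mean(),v.mean(),px2w(s,u.mean(),v.mean(),.155))
print(np.degrees(get_obs()["eef_rot"][2]))
E
```

```text
[ 0.4941 -0.0177  0.191 ] [ 0.4953 -0.0164  0.155 ] [ 0.0013  0.0013 -0.036 ]
19 305.3157894736842 222.0 [ 0.4942 -0.0154  0.155 ]
106.09892790117263
```

Emit:
jog_arm:
  rows:
    - [[0.0003, 0.0015, 0.012], 0, 0.005]
    - [[0, 0, 0.01], 0, 0.005]
    - [[0, 0, 0.007], 0, 0.005]
    - [[0, 0, 0.003], 0, 0.005]
    - [[0, 0, 0], 0, 0.005]
    - [[0, 0, 0], 0, 0.005]

```text
time_s: 14.78
ee_pos: [0.4942, -0.0141, 0.2006]
eef_rot: [3.142, 0.0, 1.853]
force: [-0.3, -0.2, -0.1]
grip_width: 0.0096
grip_force: 59.9
```

Emit:
jog_arm:
  rows:
    - [[0, 0, 0.002], 0, 0.005]
    - [[0, 0, 0.002], 0, 0.005]
    - [[0, 0, 0.001], 0, 0.005]
    - [[0, 0, 0], 0, 0.005]
    - [[0, 0, 0], 0, 0.005]

```text
time_s: 15.2
ee_pos: [0.4941, -0.0141, 0.1955]
eef_rot: [-3.142, -0.0, 1.853]
force: [0.4, -0.3, -0.6]
grip_width: 0.0096
grip_force: 59.9
```

Emit:
jog_arm:
  rows:
    - [[-0.0005, 0, 0.001], 0, 0.005]
    - [[0, 0, 0.001], 0, 0.005]
    - [[0, 0, 0.001], 0, 0.005]
    - [[0, 0, 0], 0, 0.005]
    - [[0, 0, 0], 0, 0.005]

```text
time_s: 15.62
ee_pos: [0.4942, -0.0146, 0.1924]
eef_rot: [-3.141, -0.0, 1.853]
force: [0.5, 1.0, -0.1]
grip_width: 0.0097
grip_force: 59.9
```

Emit:
jog_arm:
  rows:
    - [[0, 0, 0.001], 0, 0.005]
    - [[0, 0, 0.001], 0, 0.005]
    - [[0, 0, 0.001], 0, 0.005]
    - [[0, 0, 0], 0, 0.005]
    - [[0, 0, 0], 0, 0.005]

```text
time_s: 16.03
ee_pos: [0.4943, -0.0146, 0.1894]
eef_rot: [-3.142, 0.0, 1.853]
force: [-0.0, 0.1, -0.5]
grip_width: 0.0097
grip_force: 59.9
```

Emit:
jog_arm:
  rows:
    - [[0, 0, 0.001], 0, 0.005]
    - [[0, 0, 0.001], 0, 0.005]
    - [[0, 0, 0.001], 0, 0.005]
    - [[0, 0, 0.001], 0, 0.005]
    - [[0, 0, 0], 0, 0.005]
    - [[0, 0, 0], 0, 0.005]

```text
time_s: 16.53
ee_pos: [0.4937, -0.0146, 0.1846]
eef_rot: [-3.14, -0.001, 1.853]
force: [0.4, -0.5, -5.2]
grip_width: 0.0095
grip_force: 59.9
```

Emit:
jog_arm:
  rows:
    - [[0, 0, 0.001], 0, 0.005]
    - [[0, 0, 0.001], 0, 0.005]
    - [[0, 0, 0.001], 0, 0.005]
    - [[0, 0, 0.001], 0, 0.005]
    - [[0, 0, 0], 0, 0.005]
    - [[0, 0, 0], 0, 0.005]

```text
time_s: 17.03
ee_pos: [0.4943, -0.0146, 0.1815]
eef_rot: [3.141, 0.0, 1.853]
force: [0.2, 0.3, -0.9]
grip_width: 0.0096
grip_force: 59.9
```

Emit:
jog_arm:
  rows:
    - [[0, 0, 0.0015], 0, 0.005]
    - [[0, 0, 0.0015], 0, 0.005]
    - [[0, 0, 0.0015], 0, 0.005]
    - [[0, 0, 0.0015], 0, 0.005]
    - [[0, 0, 0], 0, 0.005]
    - [[0, 0, 0], 0, 0.005]

```text
time_s: 17.53
ee_pos: [0.4942, -0.0146, 0.1754]
eef_rot: [-3.141, -0.0, 1.853]
force: [-0.1, 0.2, -0.9]
grip_width: 0.0094
grip_force: 59.9
```

Emit:
jog_arm:
  rows:
    - [[0, 0, 0.0015], 0, 0.005]
    - [[0, 0, 0.0015], 0, 0.005]
    - [[0, 0, 0.0015], 0, 0.005]
    - [[0, 0, 0.0015], 0, 0.005]
    - [[0, 0, 0], 0, 0.005]
    - [[0, 0, 0], 0, 0.005]

```text
time_s: 18.03
ee_pos: [0.4946, -0.0146, 0.1698]
eef_rot: [3.141, 0.0, 1.853]
force: [-0.1, -1.0, 6.3]
grip_width: 0.0096
grip_force: 60.0
```

Emit:
jog_arm:
  rows:
    - [[0, 0, 0.001], 0, 0.005]
    - [[0, 0, 0.001], 0, 0.005]
    - [[0, 0, 0.001], 0, 0.005]
    - [[0, 0, 0], 0, 0.005]
    - [[0, 0, 0], 0, 0.005]

```text
time_s: 18.45
ee_pos: [0.4942, -0.0146, 0.1664]
eef_rot: [-3.141, 0.0, 1.853]
force: [1.5, -0.7, 0.9]
grip_width: 0.0095
grip_force: 60.0
```

Emit:
jog_arm:
  rows:
    - [[0, 0, 0.001], 0, 0.005]
    - [[0, 0, 0.001], 0, 0.005]
    - [[0, 0, 0], 0, 0.005]
    - [[0, 0, 0], 0, 0.005]

```text
time_s: 18.78
ee_pos: [0.4944, -0.0146, 0.1661]
eef_rot: [3.141, 0.001, 1.853]
force: [-7.9, -1.0, 19.9]
grip_width: 0.0094
grip_force: 60.0
```

The key hit a hard stop at z 0.1661, where full depth was expected (0.1663). Now I'll turn it.

Emit:
jog_arm:
  rows:
    - [[0, 0, -0.0008], 0, 0.005]
    - [[0, 0, 0], 5, 0.005]
    - [[0, 0, 0], 5, 0.005]
    - [[0, 0, 0], 5, 0.005]
    - [[0, 0, 0], 5, 0.005]
    - [[0, 0, 0], 0, 0.005]
    - [[0, 0, 0], 0, 0.005]

```text
time_s: 19.37
ee_pos: [0.4946, -0.0148, 0.1662]
eef_rot: [3.14, 0.0, 1.503]
force: [-2.5, -1.1, 11.7]
grip_width: 0.0095
grip_force: 60.0
```

```bash
python3 -c "
from h import *
o=get_obs();print(o['ee_pos'],np.degrees(o['eef_rot'][2]),o['force'],o['moment'],o['qpos'])"
```

```text
[ 0.49457515 -0.0147777   0.16623087] 86.12350929888652 [-2.54970861 -1.14455273 11.74817767] [-0.43780727  0.36213643  0.00644501] [-1.03700021e-01  2.14043479e-01  1.72401899e+00 -4.06947601e-04
  1.20215976e+00 -3.58964047e-02]
```

Emit:
jog_arm:
  rows:
    - [[0, -0.0002, 0], 5, 0.005]
    - [[0, 0, 0], 5, 0.005]
    - [[0, 0, 0], 5, 0.005]
    - [[0, 0, 0], 5, 0.005]
    - [[0, 0, 0], 5, 0.005]
    - [[0, 0, 0], 5, 0.005]
    - [[0, 0, 0], 0, 0.005]
    - [[0, 0, 0], 0, 0.005]

```text
time_s: 20.03
ee_pos: [0.4944, -0.0148, 0.1662]
eef_rot: [3.14, -0.0, 0.98]
force: [-1.6, -1.5, 11.2]
grip_width: 0.0093
grip_force: 60.0
```

```bash
python3 -c "
from h import *
o=get_obs();print(o['ee_pos'],np.degrees(o['eef_rot'][2]),o['force'],o['moment'],o['tau'][5])"
```

```text
[ 0.49437924 -0.01479868  0.16618779] 56.12436201233838 [-1.57273443 -1.51318281 11.20779541] [-0.48255714  0.28499797  0.06403783] 0.47161778435111046
```

Emit:
jog_arm:
  rows:
    - [[0, 0, 0], 5, 0.005]
    - [[0, 0, 0], 5, 0.005]
    - [[0, 0, 0], 5, 0.005]
    - [[0, 0, 0], 5, 0.005]
    - [[0, 0, 0], 5, 0.005]
    - [[0, 0, 0], 5, 0.005]
    - [[0, 0, 0], 5, 0.005]
    - [[0, 0, 0], 5, 0.005]
    - [[0, 0, 0], 0, 0.005]
    - [[0, 0, 0], 0, 0.005]

```text
time_s: 20.87
ee_pos: [0.4944, -0.015, 0.1662]
eef_rot: [3.14, -0.001, 0.281]
force: [-1.7, -4.7, 11.4]
grip_width: 0.0095
grip_force: 60.0
```

```bash
python3 -c "
from h import *
o=get_obs();print(o['ee_pos'],np.degrees(o['eef_rot'][2]),o['force'],o['moment'],o['tau'][5])"
```

```text
[ 0.49439913 -0.01502637  0.16620334] 16.125555559946445 [-1.71040979 -4.68001575 11.43805439] [-0.74721299  0.36585609  0.07525461] 0.5145435221493244
```

Emit:
jog_arm:
  rows:
    - [[0, 0.0003, 0], 3, 0.005]
    - [[0, 0, 0], 3, 0.005]
    - [[0, 0, 0], 3, 0.005]
    - [[0, 0, 0], 0, 0.005]
    - [[0, 0, 0], 0, 0.005]

```text
time_s: 21.28
ee_pos: [0.4944, -0.0152, 0.1662]
eef_rot: [3.141, -0.001, 0.125]
force: [-1.7, -2.4, 11.8]
grip_width: 0.0096
grip_force: 60.0
```

```bash
python3 -c "
from h import *
o=get_obs();print(o['ee_pos'],np.degrees(o['eef_rot'][2]),o['force'],o['moment'],o['tau'][5])"
```

```text
[ 0.49443301 -0.01516007  0.16620981] 7.141973067940952 [-1.66216901 -2.44202537 11.77626742] [-0.49415949  0.48156831  0.10653673] 0.35123870708048344
```

Emit:
jog_arm:
  rows:
    - [[0, 0, 0], 1.5, 0.005]
    - [[0, 0, 0], 1.5, 0.005]
    - [[0, 0, 0], 0, 0.005]
    - [[0, 0, 0], 0, 0.005]

```text
time_s: 21.62
ee_pos: [0.4944, -0.0152, 0.1662]
eef_rot: [3.141, -0.001, 0.072]
force: [-1.9, -2.9, 11.4]
grip_width: 0.0097
grip_force: 60.0
```

```bash
python3 -c "
from h import *
o=get_obs();print(o['ee_pos'],np.degrees(o['eef_rot'][2]),o['force'],o['moment'],o['grip_width'])"
```

```text
[ 0.49443879 -0.01518366  0.16622812] 4.150275029161439 [-1.87561066 -2.90506148 11.36418305] [-0.60977558  0.43844617  0.08900598] 0.009716810006208831
```

Emit:
jog_arm:
  rows:
    - [[0, 0, 0], 2, 0.005]
    - [[0, 0, 0], 2, 0.005]
    - [[0, 0, 0], 0, 0.005]
    - [[0, 0, 0], 0, 0.005]

```text
time_s: 21.95
ee_pos: [0.4944, -0.0152, 0.1662]
eef_rot: [3.141, -0.001, 0.003]
force: [-0.8, -3.2, 11.1]
grip_width: 0.0096
grip_force: 60.0
```

```bash
python3 -c "
from h import *
for i in range(3):
    camera('scene'); o=get_obs();print(np.degrees(o['eef_rot'][2]),o['force'],o['moment'],o['grip_width'])"
```

```text
0.16193372395668595 [-1.32256418 -3.30816471 11.15505234] [-0.61549897  0.47870096  0.09385291] 0.009528096451623379
0.1583691682050123 [-2.18051184 -2.37317974 11.68952848] [-0.60981593  0.4878652   0.10126126] 0.009737864149358004
0.16405787979274777 [-2.00603462 -2.5230529  10.96078545] [-0.60035811  0.50245662  0.08573341] 0.009697460327650865
```

Emit:
jog_arm:
  rows:
    - [[0, 0, 0], 2.5, 0.005]
    - [[0, 0, 0], 2.5, 0.005]
    - [[0, 0, 0], 0, 0.005]
    - [[0, 0, 0], 0, 0.005]

```text
time_s: 22.43
ee_pos: [0.4944, -0.0152, 0.1662]
eef_rot: [3.141, -0.001, -0.085]
force: [-2.0, -3.3, 10.5]
grip_width: 0.0096
grip_force: 60.0
```

```bash
python3 -c "
from h import *
for i in range(3):
    s=camera('scene'); o=get_obs();print(np.degrees(o['eef_rot'][2]),o['force'],o['moment'],o['grip_width'])
save(s,'turn',(255,150,355,250),6)"
```

```text
-4.839290582376199 [-3.04509765 -3.14813972 11.51508709] [-0.64529286  0.5297629   0.10750209] 0.009268147131521971
-4.8369694864822925 [-1.63508053 -4.41552926 10.742716  ] [-0.664248    0.46856279  0.13204257] 0.009572279831126873
-4.838690618085934 [-2.09935723 -4.09910273 11.33427184] [-0.64933679  0.58456141  0.1082504 ] 0.009595136754674747
```

View pics/turn.png

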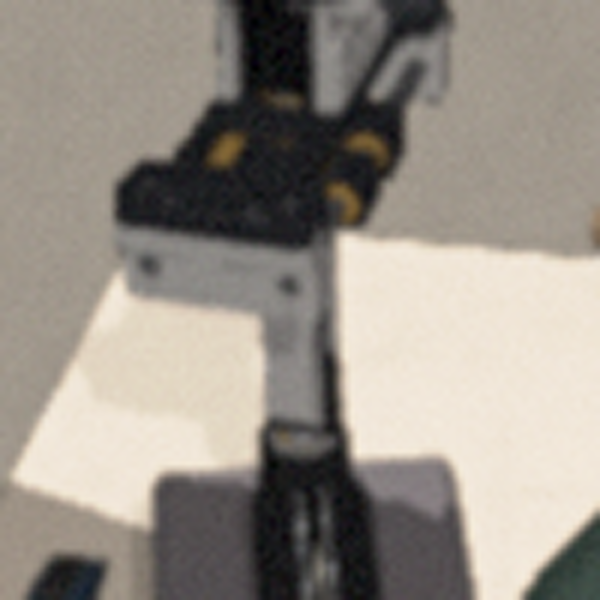

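The fingers are turned across the slot and still grip the bow. The moment is about 0.11 N m and rising slowly, so I'll continue until it's clearly against the stop.

Emit:
jog_arm:
  rows:
    - [[0, 0, 0], 2.5, 0.005]
    - [[0, 0, 0], 2.5, 0.005]
    - [[0, 0, 0], 0, 0.005]
    - [[0, 0, 0], 0, 0.005]

```text
time_s: 22.92
ee_pos: [0.4946, -0.0152, 0.1662]
eef_rot: [3.141, -0.002, -0.172]
force: [-0.7, -2.9, 10.9]
grip_width: 0.0099
grip_force: 60.0
```

```bash
python3 -c "
from h import *
L=[]
for i in range(4):
    s=camera('scene'); o=get_obs(); L.append(np.r_[np.degrees(o['eef_rot'][2]),o['force'],o['moment'],o['grip_width']*1000])
print(np.round(np.mean(L,0),3))"
```

```text
[-9.836 -1.055 -3.004 10.551 -0.629  0.212  0.133  9.626]
```

Emit:
jog_arm:
  rows:
    - [[0, 0, 0], 2.5, 0.005]
    - [[0, 0, 0], 2.5, 0.005]
    - [[0, 0, 0], 2.5, 0.005]
    - [[0, 0, 0], 0, 0.005]
    - [[0, 0, 0], 0, 0.005]

```text
time_s: 23.53
ee_pos: [0.4946, -0.0152, 0.1662]
eef_rot: [3.141, -0.002, -0.303]
force: [-1.2, -3.3, 10.0]
grip_width: 0.0095
grip_force: 60.0
```

```bash
python3 -c "
from h import *
L=[]
for i in range(6):
    s=camera('top'); o=get_obs(); L.append(np.r_[np.degrees(o['eef_rot'][2]),o['force'],o['moment'],o['grip_width']*1000])
print(np.round(np.mean(L,0),3),np.std(L,0).round(3)[6]); save(s,'t2',(330,200,400,260),8)"
```

```text
[-17.332  -0.837  -2.867  10.193  -0.645   0.21    0.204   9.439] 0.01
```

The moment rose to 0.20 N m, well above the spring's 0.11, so the plug is hard on its stop. A last check that the head is still seated, then I'll hand in.

```bash
python3 - <<'E'
from h import *
np.set_printoptions(precision=4,suppress=True)
s=camera("scene"); P=cloud(s); A=np.load("seat_s.npy"); p=camera("top"); Q=cloud(p)
q=P[200:310,270:345].reshape(-1,3); q=q[(abs(q[:,2]-.125)<.007)]; print(len(q),np.median(q,0),cv2.minAreaRect((q[:,:2]*1000).astype(np.float32)))
c=np.c_[q[:,:2]-q[:,:2].mean(0),np.ones(len(q))]; print("tilt",np.linalg.lstsq(c,q[:,2],rcond=None)[0])
o=get_obs(); print(o["time_s"],o["grip_force"],o["moment"][2])
print(hand_in())
E
```

```text
1899 [ 0.5094 -0.0952  0.1238] ((513.3472900390625, -80.345947265625), (119.63443756103516, 188.33438110351562), 16.212373733520508)
tilt [0.0018 0.0021 0.1237]
23.9333 59.99713182449341 0.263013895215271
the job is handed in; nothing more can be done
None
```

The cutter head is seated flat on its pegs and released. The key is fully in and held turned clockwise against the reverse stop with the gripper still on it. I handed the job in at about 24 s, and the stapler, mug and tape were not touched.

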